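# File two lock cylinders by length, then rock a tight one out of a lock case

## Robot

A 6-joint arm with a two-finger parallel gripper is mounted at the origin on a cart in front of the work surface, level with it; the furniture and walls round the work are solid. World frame = base frame: x ahead of the robot, y to its left, z up, the work surface at z = 0. Lengths are in m, angles in rad, forces in N, time in s.
With the tool pointing down it reaches from about 0.275 to 1 m from the base axis. Payload 8.4 kg.
Tool frame: the origin (TCP) lies on the centre line of the jaws, within the pads' length; the fingertips stand 17 mm ahead of it and the grasp point (between the pads) lies 2 mm behind it (bot.tcp_to_tips is the z of the fingertips in the tool frame, in m); z points along the fingers, y is the line along which they close (so a half turn about z gives the same grasp; the last joint's range is limited). The gripper opens to 85 mm and grips with 20 to 120 N. Pads are 22 mm wide; open, the fingers measure 114 mm over their backs; the gripper's body (76 mm by 85 mm) begins 54 mm behind the grasp point. The pads swing forward as they close: fully open they stand 13 mm farther back than shut.
Start: joints at [1.252, 0.353, 1.633, -0, 1.155, -0.002], TCP at [0.195, 0.594, 0.248] pointing down, gripper open.
Joint ranges: [-2.63, 2.63], [-0.92, 2.1], [0.06, 2.66], [-1.3, 4.44], [0, 2.69], [-3.02, 3.02]. Speed limits (rad/s): [2.22, 2.22, 2.79, 3.14, 3.14, 3.14].

## Interface

Orientations are given as a unit quaternion [x, y, z, w].
In Python, from workcell import bot, hand, kinematics, get_obs, vision, hand_in gives the robot as it stands. The module is installed in compiled form; this text tells all that it offers. Calls block until the motion is done:
- bot.reach(position, orientation): joint-space move of the TCP to a pose.
- bot.servo_line(position, ori=None, velocity=0.15): straight line of the TCP; ori=None keeps the orientation; velocity is the mean speed in m/s.
- bot.goto_joints(angles): joint-space move.
- hand.move_gripper(opening, strength=None): finger opening in m; strength is the grip in N (None keeps the last); returns when the fingers have stopped.
- bot.dwell(seconds).
- kinematics.solve_ik(position, orientation): joint angles nearest the present ones, or None.
- get_obs(): the state.
- vision.read_camera(name): name is "side" or "top"; returns a dict with "frame" (400x640x3 uint8, red, green, blue), "intrinsics" (3x3 intrinsics, pixels), "view" (4x4, takes a point from world to camera coordinates). Camera axes: x right, y down, z forward; pixel columns grow to the right and rows downward; lengths in m; the calibration is good to about 2 mm. A picture is of the moment at which its call begins. There is no depth.
A pose or a line that the arm cannot do raises bot.IKError and nothing moves.
- hand_in(): hands the job in; it is judged then, once.
The state is a dict: "time_s": time; "joint_pos": joint angles; "joint_vel": joint speeds; "joint_efforts": joint torques, N m; "position": TCP position; "orientation": TCP orientation; "wrist_force": force on the tool from outside, world axes, zero at the start; "ft_torque": the same for the moment, N m; "gripper_width": finger opening in m; "grip_force": force on a finger pad.
Only numpy, scipy, OpenCV 4.12 (cv2) and the standard library are available. Lean on these libraries where they do the work, as an engineer would, in place of code of your own. Each camera call takes 0.05 s, during which the arm holds its last target. There are 200 camera calls.

## Task

Lay the two lock cylinders that lie loose on the bench into the tray, each in a free pocket of the row made for its length (short ones in the row of short pockets, long ones in the row of long pockets) and let go of them. Then take hold of the cylinder that stands tight in the lock case on the stand, rock it side to side several times, leaning it both ways along its slot, while easing it upward until it frees: a straight pull would only lift the case, and the case must stay down on its stand. Finish holding the cylinder upright in the gripper, just clear above the hole (about 2 cm), and leave the filed cylinders and the other things on the bench where they are.

Things in the scene. Friction and masses are not known exactly. Their poses are not given: they have to be found in the camera images.
- long_cylinder: Loose brass lock cylinder, the longer one: 72 mm long (its y axis), 17 mm wide (x), 25 mm high with a cam to 29 mm at mid-length; 0.2 kg; lies on the bench, origin at the centre of its underside. Two solid blocks with a 12 mm gap at mid-length: pinch the 17 mm width with pads spanning the gap, or one block 15 mm off the middle. The two loose ones may have changed places.
- short_cylinder: Loose brass lock cylinder, the shorter one: 62 mm long (y), otherwise like the long one (17 mm wide, 25 mm high, same gap, 0.2 kg); origin at the centre of its underside.
- tray: Fixed wooden tray 140 (x) x 186 (y) x 14 mm, origin at the centre of its underside. Two rows of three pockets 9 mm deep, 23 mm wide (tray x), lengthwise along tray y: short ones 67 mm long at y = -45 mm, long ones 77 mm at y = +43 mm; centres at x = -45, 0, +45 mm (+45 occupied). Fingers do not fit into a pocket: a laid cylinder stands 16 mm proud; hold it there.
- short_pocket_near (a point): Centre of the floor of a free short pocket (tray x = -45 mm), 5 mm above the bench. A cylinder lies in it lengthwise along tray y, either way round.
- short_pocket_mid (a point): Centre of the floor of a free short pocket (tray x = 0).
- long_pocket_near (a point): Centre of the floor of a free long pocket (tray x = -45 mm), 5 mm above the bench.
- long_pocket_mid (a point): Centre of the floor of a free long pocket (tray x = 0).
- filed_short: Short brass cylinder (62 mm) already filed in the short row's far pocket (tray x = +45 mm); loose, must stay.
- filed_long: Long brass cylinder (72 mm) already filed in the long row's far pocket (tray x = +45 mm); loose, must stay.
- tight_cylinder: Nickel lock cylinder, 64 x 17 x 25 mm, 0.2 kg, upright and tight in the lock case. Its y axis points up along its length, x across the 17 mm width, z along the 25 mm side (along the slot, to the right at yaw 0); origin at mid-length, 12.5 mm off the middle of the 25 mm side. It leans about 10 degrees either way along the slot (turning about its x axis).
- tight_cylinder_top (a point): Centre of the tight cylinder's top end, 68 mm above the bench. The solid upper block, from 43 to 68 mm above the bench, is pinched from above across the 17 mm width (stand x); 34 mm stand proud of the case. Grip it firmly, or it creeps down in the fingers while it is worked.
- tight_cylinder_foot (a point): Centre of the tight cylinder's lower end, 6 mm above the bench, 28 mm below the case's top. Sprung cheeks grip its flat sides from 18 to 28 mm above the bench: once the foot has risen 23 mm it is free.
- lock_stand: Fixed plywood stand, 100 x 230 mm, under the lock case; origin on the bench under the middle of the cylinder hole; its x axis runs across the hole's narrow width, its y axis along the 40 mm slot and along the case's length.
- lock_case (a joint): Lift of the steel lock case (84 x 165 x 18 mm, with a 215 mm strip on the side toward the robot) off its stand, m; 0 = seated. Two dowels guide it straight up; only its weight, 1.2 kg, holds it down. A straight pull on the cylinder takes about 20 N and lifts the case; rocked about the foot, some 1.5 mm of rise per 15 degree swing takes a few N.
- lock_hole (a point): Centre of the cylinder hole in the case's top face, 34 mm above the bench; the slot is 40 mm long (stand y) and 17 mm wide between the cheeks.
- driver_black: Bystander: black screwdriver lying beside the lock, 170 mm long.
- pliers_red: Bystander: pliers lying on the bench, 165 mm long.
- pin_tin: Bystander: small flat tin, 57 x 77 x 20 mm.

How it is judged:
On the way, in this order (a step that is already met when the one before it is completed fails the run):
1. the short and the long loose cylinder lie in pockets of their own rows, let go (y of short_cylinder in the frame of tray between -0.053 and -0.037 m and x of short_cylinder in the frame of tray between -0.055 and 0.055 m and z of short_cylinder in the frame of tray between 0 and 0.0085 m and angle between each of short_cylinder, long_cylinder's own z axis and vertical below 0.12 rad and angle between the y axis of each of short_cylinder, long_cylinder and the y axis of tray, either way round below 0.15 rad and contact force between the fingers and short_cylinder below 0.1 N and y of long_cylinder in the frame of tray between 0.035 and 0.051 m and x of long_cylinder in the frame of tray between -0.055 and 0.055 m and z of long_cylinder in the frame of tray between 0 and 0.0085 m and contact force between the fingers and long_cylinder below 0.1 N), for 0.2 s.
2. the tight cylinder, still in the hole, leans more than 2 degrees to one side along the slot (z of tight_cylinder_foot in the frame of lock_hole below -0.004 m and value of joint lock_case below 0.004 m and angle between tight_cylinder's own z axis and vertical above 1.6058 rad).
3. and then, still in the hole, more than 2 degrees to the other side (z of tight_cylinder_foot in the frame of lock_hole below -0.004 m and value of joint lock_case below 0.004 m and angle between tight_cylinder's own z axis and vertical below 1.5358 rad).
At the end, for the whole second after the job is handed in: Both loose cylinders lie flat in pockets of their own rows, let go; the filed two still lie in theirs. The tight one is held still in the fingers, touching no case or stand, upright within 11 degrees, foot 4 to 60 mm above the case and within 40 mm of the hole; case lift under 3 mm (all of step 1 and y of filed_short in the frame of tray between -0.053 and -0.037 m and x of filed_short in the frame of tray between -0.055 and 0.055 m and z of filed_short in the frame of tray between 0 and 0.0085 m and angle between each of filed_short, filed_long's own z axis and vertical below 0.12 rad and angle between the y axis of each of filed_short, filed_long and the y axis of tray, either way round below 0.15 rad and contact force between the fingers and filed_short below 0.1 N and y of filed_long in the frame of tray between 0.035 and 0.051 m and x of filed_long in the frame of tray between -0.055 and 0.055 m and z of filed_long in the frame of tray between 0 and 0.0085 m and contact force between the fingers and filed_long below 0.1 N and z of tight_cylinder_foot in the frame of lock_hole between 0.004 and 0.06 m and horizontal distance between tight_cylinder_foot and lock_hole below 0.04 m and angle between tight_cylinder's own y axis and vertical below 0.2 rad and contact force between the fingers and tight_cylinder above 1 N and contact force between tight_cylinder and lock_stand below 0.05 N and value of joint lock_case below 0.003 m and linear speed of tight_cylinder below 0.03 m/s); the arm keeps its last pose, push and grip.
It fails at once if the lock case is lifted off its stand by more than 6 mm (value of joint lock_case above 0.006 m).
It fails at once if the screwdriver is moved by more than 25 mm (distance of driver_black from where it was at the start of the episode above 0.025 m).
It fails at once if the pliers is moved by more than 25 mm (distance of pliers_red from where it was at the start of the episode above 0.025 m).
It fails at once if the pin tin is moved by more than 25 mm (distance of pin_tin from where it was at the start of the episode above 0.025 m).
It also fails if it takes over 72 s, if anything falls off the work surface, if the arm or the gripper's body presses on something with over 40 N, if the wrist force passes 120 N, or if a joint passes its speed limit or range.

## Working session

There is one attempt and no reset: what is moved stays moved. The work goes in short steps, each a Python script; the robot and the scene stay as the last script left them, time stands still between calls to the robot, and variables do not carry over. Pictures are saved under pics/ and viewed, at most 10 in all, crops included, and the job is handed in when it is done.

```bash
mkdir -p pics; python3 - <<'E'
from workcell import *
import cv2,numpy as np
for n in("top","side"):
    d=vision.read_camera(n); cv2.imwrite(f"pics/{n}0.png",d["frame"][:,:,::-1]); np.savez(n+".npz",K=d["intrinsics"],V=d["view"]); print(n,d["intrinsics"].tolist(),np.round(d["view"],4).tolist())
o=get_obs();print(o["time_s"],o["orientation"],o["gripper_width"],bot.tcp_to_tips)
E
```

```text
top [[400.4369713542844, 0.0, 320.62482604427834], [0.0, 400.4369713542844, 199.66621791709824], [0.0, 0.0, 1.0]] [[0.1545, -0.988, 0.0059, -0.118], [-0.9669, -0.1524, -0.2048, 0.5352], [0.2033, 0.026, -0.9788, 1.0109], [0.0, 0.0, 0.0, 1.0]]
side [[373.27813755772064, 0.0, 319.6701533211445], [0.0, 373.27813755772064, 195.3281122314926], [0.0, 0.0, 1.0]] [[0.9388, -0.3444, -0.0036, -0.5178], [-0.1692, -0.4522, -0.8757, 0.144], [0.3, 0.8227, -0.4828, 0.9792], [0.0, 0.0, 0.0, 1.0]]
0.1 [ 1.57771738e-01  9.87475421e-01 -6.00644422e-04 -1.06199393e-04] 0.08516928626655734 0.017
```

View pics/top0.png

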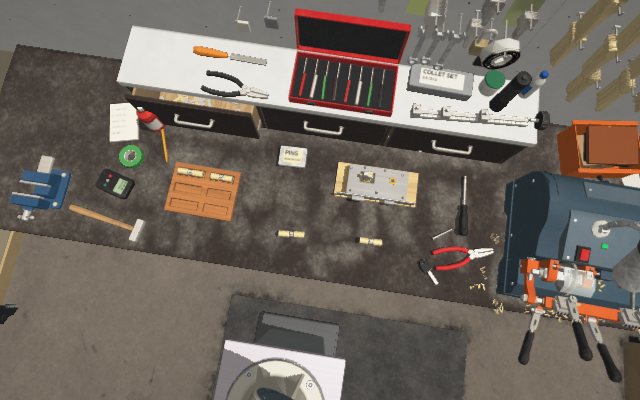

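View pics/side0.png

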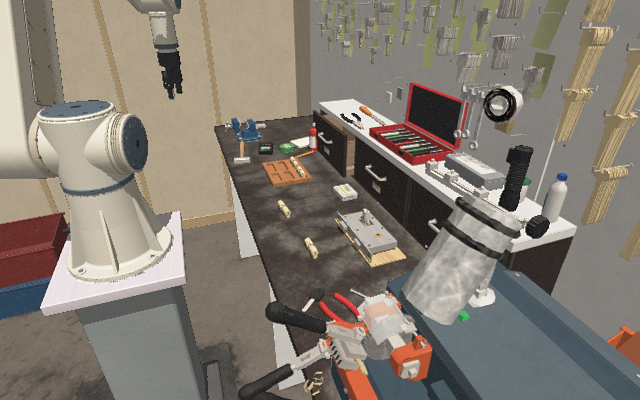

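```bash
python3 - <<'E'
import cv2,numpy as np
im=cv2.imread("pics/top0.png"); s=cv2.imread("pics/side0.png")
def crop(im,x,y,w,h,f):
    c=cv2.resize(im[y:y+h,x:x+w],None,fx=f,fy=f,interpolation=cv2.INTER_CUBIC)
    for i in range(0,w,10): cv2.line(c,(i*f,0),(i*f,6),(0,255,0),1); cv2.putText(c,str(x+i),(i*f,16),0,.33,(0,255,0),1)
    for i in range(0,h,10): cv2.line(c,(0,i*f),(6,i*f),(0,255,0),1); cv2.putText(c,str(y+i),(8,i*f+4),0,.33,(0,255,0),1)
    return c
a=np.hstack([crop(im,160,155,90,70,4),crop(im,330,150,100,70,4)])
b=np.hstack([crop(im,270,220,50,30,8)[:,:380],crop(im,347,225,50,30,8)[:,:380]])
cv2.imwrite("pics/c1.png",np.vstack([a,b]))
E
```

```text
(no output)
```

View pics/c1.png

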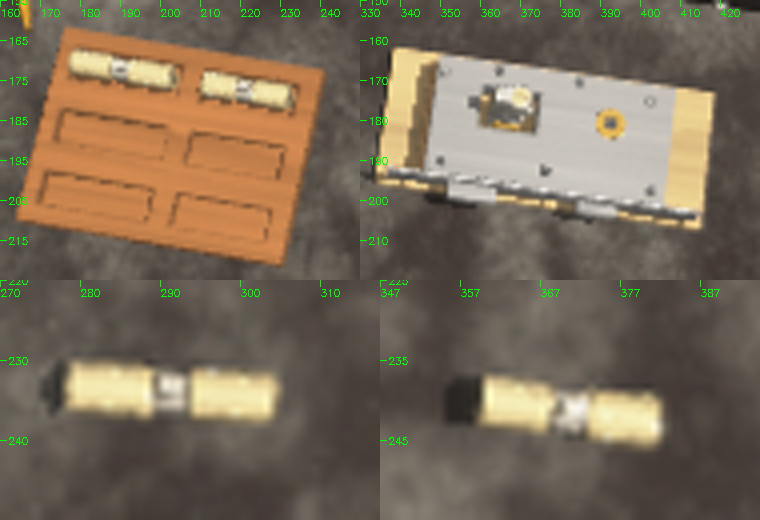

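```bash
python3 - <<'E'
import cv2,numpy as np
s=cv2.imread("pics/side0.png")
def crop(im,x,y,w,h,f):
    c=cv2.resize(im[y:y+h,x:x+w],None,fx=f,fy=f,interpolation=cv2.INTER_CUBIC)
    for i in range(0,w,10): cv2.line(c,(i*f,0),(i*f,6),(0,255,0),1); cv2.putText(c,str(x+i),(i*f,16),0,.33,(0,255,0),1)
    for i in range(0,h,10): cv2.line(c,(0,i*f),(6,i*f),(0,255,0),1); cv2.putText(c,str(y+i),(8,i*f+4),0,.33,(0,255,0),1)
    return c
a=np.hstack([crop(s,255,150,60,40,6),crop(s,332,200,73,67,6)[:240]])
b=np.hstack([crop(s,270,195,30,30,8),crop(s,295,230,30,30,8),crop(s,350,202,30,30,8)])
w=max(a.shape[1],b.shape[1]); p=lambda m:np.pad(m,((0,0),(0,w-m.shape[1]),(0,0)))
c=np.vstack([p(a),p(b)]); print(c.shape); cv2.imwrite("pics/c2.png",c[:,:800])
E
```

```text
(480, 798, 3)
```

View pics/c2.png

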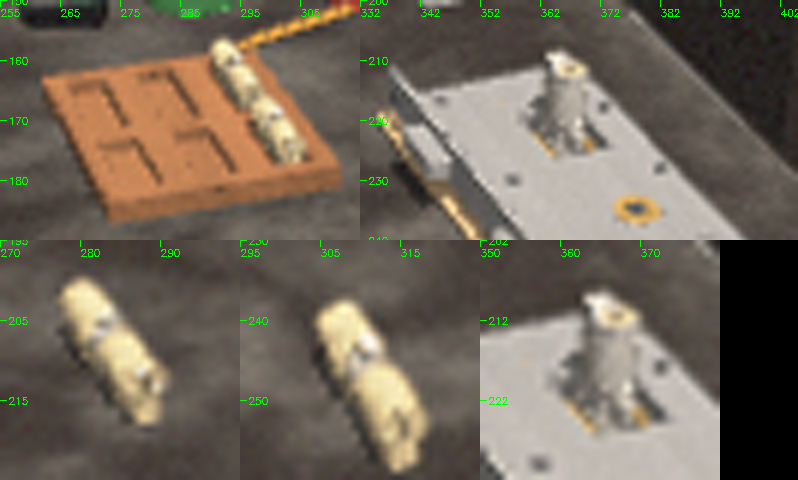

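```bash
cat > h.py <<'E'
import numpy as np,cv2
from scipy.optimize import least_squares,minimize
C={n:np.load(n+".npz") for n in("top","side")}
def proj(n,P):
    P=np.atleast_2d(P); q=(C[n]["V"][:3,:3]@P.T).T+C[n]["V"][:3,3]; q=(C[n]["K"]@q.T).T; return q[:,:2]/q[:,2:]
def back(n,uv,z):
    V=C[n]["V"]; R=V[:3,:3]; c=-R.T@V[:3,3]; out=[]
    for u,v in np.atleast_2d(uv):
        d=R.T@np.linalg.inv(C[n]["K"])@[u,v,1]; out.append(c+d*(z-c[2])/d[2])
    return np.array(out)
def pose(P,x,y,a,z=0):
    P=np.asarray(P,float); c,s=np.cos(a),np.sin(a); return P@np.array([[c,s,0],[-s,c,0],[0,0,1]])+[x,y,z]
E
python3 - <<'E'
from h import *
ct=[(176.2,162),(240.8,172.5),(231,221.2),(164.3,210)]; M=[(.07,.093,.014),(.07,-.093,.014),(-.07,-.093,.014),(-.07,.093,.014)]
g=back("top",ct,.014); x0=[*g[:,:2].mean(0),-.1]
f=least_squares(lambda p:(proj("top",pose(M,*p))-ct).ravel(),x0); print("tray top",f.x,f.fun.round(1))
cs=[(297,158.3),(311.7,178),(272.8,184.8),(262,163)]
print(proj("side",pose(M,*f.x)).round(1).tolist())
# pocket fits (top rim corners)
c=lambda u,v:(160+u/4,155+v/4)
for n in ("case",):
    e=back("top",[(350,163.75),(409,172),(406,203.75),(346,193)],.034); print(e.round(4).tolist())
    e=back("top",[(338.5,162.2),(418.5,173),(415.2,207),(334.5,194)],.016); print(e.round(4).tolist())
t=least_squares(lambda p:np.r_[(proj("top",p)-(368.7,174.3)).ravel(),(proj("side",p)-(366.5,210.7)).ravel()],[.5,-.1,.07]);print("tight",t.x,t.fun, back("top",(368.7,174.3),.068),back("side",(366.5,210.7),.068))
# loose cylinders by mask moments
def mom(m):
    m=cv2.moments(m,True); return np.array([m["m10"]/m["m00"],m["m01"]/m["m00"],.5*np.arctan2(2*m["mu11"],m["mu20"]-m["mu02"]),m["m00"]])
for nm,L,box in(("A",.072,{"top":(272,224,40,22),"side":(274,196,24,30)}),("B",.062,{"top":(352,228,38,24),"side":(300,234,24,30)})):
  for v in("top","side"):
    im=cv2.imread(f"pics/{v}0.png"); x,y,w,h=box[v]
    big=cv2.resize(im[y:y+h,x:x+w],None,fx=8,fy=8,interpolation=cv2.INTER_CUBIC)
    m=(big[...,2]>130).astype(np.uint8); k,lab,st,_=cv2.connectedComponentsWithStats(cv2.morphologyEx(m,cv2.MORPH_CLOSE,np.ones((25,25))))
    m=(lab==1+st[1:,4].argmax()).astype(np.uint8); ref=mom(m)
    pts=np.array([(a,b,zz) for a in(-.0085,.0085) for b in(-L/2,L/2) for zz in(.004,.025)])
    def ren(p):
        q=((proj(v,pose(pts,*p))-(x,y)+.5)*8).astype(np.float32); hl=cv2.convexHull(q); o=np.zeros((h*8,w*8),np.uint8); cv2.fillConvexPoly(o,np.round(hl*16).astype(np.int32),1,shift=4); return mom(o)
    g=back(v,(x+ref[0]/8-.5,y+ref[1]/8-.5),.0125)[0]
    a0=min(np.linspace(-.6,.6,25),key=lambda a:abs(ren([g[0],g[1],a])[2]-ref[2]))
    r=minimize(lambda p:((ren(p)-ref)*[1,1,50,0]@((ren(p)-ref)*[1,1,50,0])),[g[0],g[1],a0],method="Nelder-Mead",options=dict(initial_simplex=[[g[0],g[1],a0],[g[0]+.01,g[1],a0],[g[0],g[1]+.01,a0],[g[0],g[1],a0+.1]]))
    print(nm,v,r.x.round(4),round(r.fun,3),"area ratio",ref[3]/ren(r.x)[3])
E
```

```text
tray top [ 0.5288303   0.29381943 -0.00701097] [ 0.1  0.   0.2 -0.1 -0.3 -0.1  0.   0.2]
[[297.3, 158.7], [312.5, 178.3], [273.7, 184.5], [262.2, 163.7]]
[[0.6647, -0.0977, 0.034], [0.6667, -0.2621, 0.034], [0.5764, -0.2639, 0.034], [0.5807, -0.0986, 0.034]]
[[0.6698, -0.0657, 0.016], [0.6736, -0.2922, 0.016], [0.5754, -0.2934, 0.016], [0.5771, -0.0681, 0.016]]
tight [ 0.63179853 -0.14972579  0.07202519] [ 0.03264232 -0.06790267 -0.07364908  0.02146965] [[ 0.63278008 -0.15001048  0.068     ]] [[ 0.63521918 -0.14379687  0.068     ]]
A top [0.4503 0.0322 0.1018] 0.0 area ratio 0.830145249622986
A side [0.4493 0.0382 0.0867] 0.0 area ratio 0.7690668939071155
B top [ 0.4638 -0.1832  0.0184] 0.0 area ratio 0.8061242816091954
B side [ 0.4632 -0.1774  0.021 ] 0.03 area ratio 0.7311688311688311
```

```bash
cat >> h.py <<'E'
def down(th):
    p=(th+np.pi/2)/2; return [float(np.cos(p)),float(np.sin(p)),0,0]
E
cat > pp.py <<'E'
from workcell import *
from h import *
TR=(.5296,.2948,-.007)
def fz(): return float(get_obs()["wrist_force"][2])
def pick(x,y,a):
    o=down(a); bot.reach([x,y,.11],o); bot.servo_line([x,y,.029],velocity=.12)
    hand.move_gripper(0.0,60); ob=get_obs(); print("grip",ob["gripper_width"],ob["grip_force"],np.round(ob["position"],4),ob["time_s"])
    bot.servo_line([x,y,.11],velocity=.2); print("lifted",get_obs()["gripper_width"])
def place(px,py):
    t=pose([[px,py,0]],*TR)[0]; o=down(TR[2]); bot.reach([t[0],t[1],.1],o); bot.servo_line([t[0],t[1],.05],velocity=.12); bot.dwell(.1); f0=fz()
    for z in np.arange(.047,.0335,-.002):
        bot.servo_line([t[0],t[1],float(z)],velocity=.06); f=fz()-f0
        if f>6: break
    ob=get_obs(); print("placed? z",ob["position"],np.round(ob["wrist_force"],1),f0,ob["time_s"]); return f
E
python3 - <<'E'
from pp import *
hand.move_gripper(.05,60)
pick(.4503,.0322,.1018); f=place(-.045,.043); print(f)
for n in("top","side"): cv2.imwrite(f"pics/{n}1.png",vision.read_camera(n)["frame"][:,:,::-1])
E
```

```text
grip 0.014711048292637587 58.408399522304535 [0.4506 0.0322 0.0298] 4.025
lifted 0.014797104689534402
placed? z [0.48491253 0.33810687 0.03492991] [-0.   0.9 -2.7] -2.4659729297185318 8.175
-0.282671904016921
```

```bash
python3 - <<'E'
from pp import *
hand.move_gripper(.045,60); p=get_obs()["position"]; bot.servo_line([p[0],p[1],.11],velocity=.2)
pick(.4638,-.1832,.0184)
cv2.imwrite("pics/top2.png",vision.read_camera("top")["frame"][:,:,::-1])
f=place(-.045,-.045); print(f)
im=cv2.imread("pics/top2.png")[150:230,155:255]; cv2.imwrite("pics/c3.png",cv2.resize(im,None,fx=6,fy=6,interpolation=cv2.INTER_CUBIC))
E
```

```text
grip 0.014865732218273598 58.41855525970459 [ 0.4642 -0.1834  0.0299] 12.2833
lifted 0.014772852128677759
placed? z [0.48441189 0.2501779  0.03500715] [ 0.5  0.7 -2.4] -1.0354450259743595 16.9083
-1.397719669437478
```

View pics/c3.png

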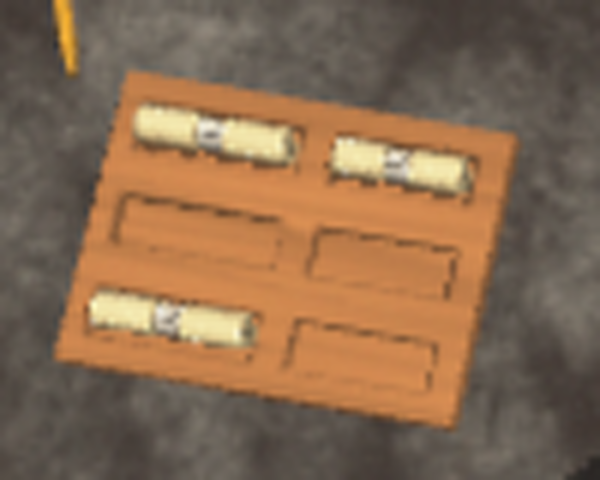

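```bash
python3 - <<'E'
from pp import *
hand.move_gripper(.045,60); p=get_obs()["position"]; bot.servo_line([p[0],p[1],.11],velocity=.2)
print(back("top",(182.9,202.75),.022))
bot.reach([.634,-.149,.17],down(.012)); o=get_obs(); print(o["joint_pos"],o["time_s"])
ims=[]
for n,(x,y) in(("top",(155,150)),("side",(250,145))):
    im=vision.read_camera(n)["frame"][:,:,::-1]; cv2.imwrite(f"pics/{n}3.png",im); ims.append(cv2.resize(im[y:y+75,x:x+95],None,fx=4,fy=4,interpolation=cv2.INTER_CUBIC))
    if n=="side": ims2=[cv2.resize(im[140:260,310:420],None,fx=3,fy=3)]
a=np.hstack(ims); b=np.zeros((360,760,3),np.uint8); b[:,:330]=ims2[0]; im=cv2.imread("pics/top3.png")[120:220,320:430]; im=cv2.resize(im,None,fx=3,fy=3);b[:300,340:670]=im
cv2.imwrite("pics/c4.png",np.vstack([a,b])[:600])
E
```

```text
[[0.48672172 0.3386999  0.022     ]]
[-2.31568056e-01  4.70918914e-01  1.64172120e+00  3.96920466e-04
  1.02991640e+00 -2.44694619e-01] 19.4167
```

View pics/c4.png

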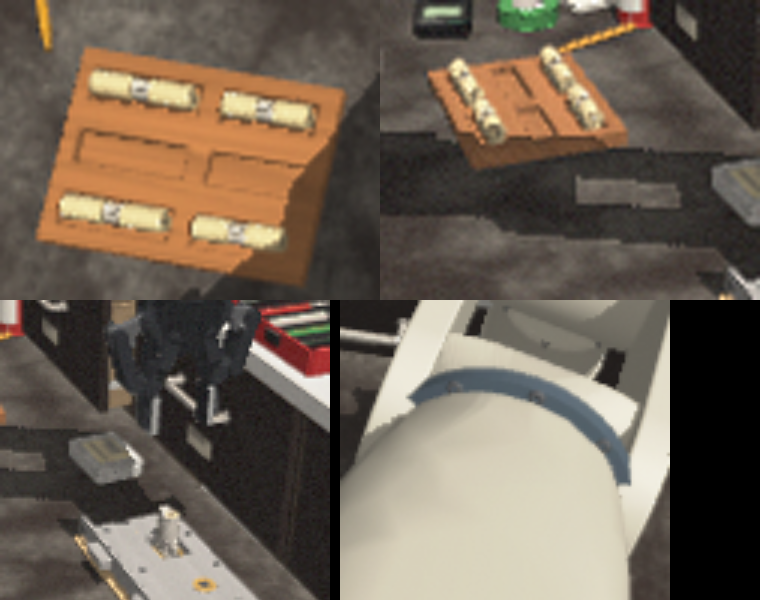

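```bash
python3 - <<'E'
from pp import *
x,y=.632,-.1485
bot.servo_line([x,y,.09],velocity=.15); bot.servo_line([x,y,.0575],velocity=.08); bot.dwell(.2)
s=lambda:(lambda o:print(np.round(o["position"],4),np.round(o["wrist_force"],1),np.round(o["ft_torque"],2),round(o["gripper_width"],4),round(o["grip_force"],1),o["time_s"]))(get_obs())
s(); hand.move_gripper(0.,25); s()
hand.move_gripper(0.,120); bot.dwell(.2); s()
im=vision.read_camera("side")["frame"][:,:,::-1]; cv2.imwrite("pics/c5.png",cv2.resize(im[150:260,310:420],None,fx=5,fy=5))
E
```

```text
[ 0.6323 -0.1486  0.0579] [-0.5  0.4 -0.1] [-0.05  0.03 -0.02] 0.0448 0.0 20.9583
[ 0.6327 -0.1485  0.0579] [1.8 1.1 1.7] [ 0.04 -0.28 -0.02] 0.0163 29.1 21.3167
[ 0.6328 -0.1486  0.0582] [1.5 0.9 5.9] [ 0.14 -0.28  0.04] 0.0149 117.8 21.7333
```

View pics/c5.png

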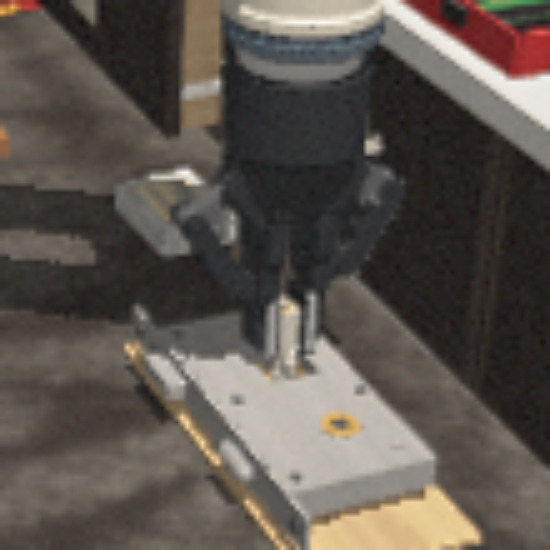

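```bash
cat > rock.py <<'E'
from pp import *
from scipy.spatial.transform import Rotation as R
P0=np.array([.632,-.1485,.0575]); F=np.array([.632,-.1485,.006]); Q0=R.from_quat(down(.012)); AX=np.array([np.cos(.012),np.sin(.012),0])
def go(deg,rise,v=.03):
    r=R.from_rotvec(AX*np.radians(deg)); p=F+r.apply(P0-F)+[0,0,rise]
    bot.servo_line([float(t) for t in p],ori=[float(t) for t in (r*Q0).as_quat()],velocity=v)
    o=get_obs(); f=np.asarray(o["wrist_force"]); print(deg,round(rise*1e3,2),"F",f.round(1),"T",np.round(o["ft_torque"],2),"z",round(o["position"][2],4),"w",round(o["gripper_width"],4),round(o["time_s"],2)); return f
E
python3 - <<'E'
from rock import *
go(4,0); go(8,.0003); go(0,.0008); go(-8,.0015); go(0,.002); go(8,.0027)
E
```

```text
4 0.0 F [ 1.4  5.3 10.5] T [ 1.01 -0.27  0.  ] z 0.0585 w 0.0149 22.05
8 0.3 F [ 1.1  5.8 13.6] T [ 1.39 -0.16  0.04] z 0.0587 w 0.015 22.32
0 0.8 F [ 0.8 -7.2  4.1] T [-1.27 -0.19 -0.05] z 0.0591 w 0.0149 22.71
-8 1.5 F [  1.1 -10.5   4.3] T [-2.18 -0.2  -0.  ] z 0.0594 w 0.0151 23.1
0 2.0 F [3.7 4.3 3.6] T [ 0.73 -0.46 -0.04] z 0.0597 w 0.0153 23.49
8 2.7 F [4.9 9.  1.2] T [ 1.68 -0.74 -0.12] z 0.0594 w 0.0149 23.88
```

```bash
python3 - <<'E'
from rock import *
r=.0027; d=8
for i in range(6):
    d=-d
    for a in(0,d):
        if i<0: pass
        r+=.00075; f=go(a,r)
        if f[2]<-6: r-=.00075
E
```

```text
0 3.45 F [ 3.9 -4.1 -6. ] T [-0.86 -0.74 -0.06] z 0.0603 w 0.0151 24.27
-8 4.2 F [  3.6 -10.1  -5.6] T [-1.8  -0.79  0.03] z 0.0607 w 0.0151 24.67
0 4.95 F [ 3.4  3.  -5. ] T [ 0.84 -0.84  0.02] z 0.0617 w 0.0145 25.06
8 5.7 F [ 5.   9.3 -3.9] T [ 1.61 -1.07 -0.07] z 0.0619 w 0.0154 25.45
0 6.45 F [ 3.6 -2.3 -9.1] T [-0.65 -0.91 -0.03] z 0.063 w 0.0149 25.84
-8 6.45 F [ 3.7 -8.7 -5.5] T [-1.55 -0.67  0.05] z 0.0631 w 0.015 26.23
0 7.2 F [ 4.8  3.5 -3.7] T [ 0.84 -0.82  0.03] z 0.064 w 0.0148 26.62
8 7.95 F [ 5.4  8.7 -4.3] T [ 1.43 -1.01 -0.12] z 0.0642 w 0.0148 27.02
0 8.7 F [ 5.3 -2.7 -8.9] T [-0.62 -0.86 -0.03] z 0.0653 w 0.0147 27.41
-8 8.7 F [ 4.3 -6.9 -5.8] T [-1.4  -0.75  0.02] z 0.0654 w 0.0149 27.8
0 9.45 F [ 4.7  4.2 -5.8] T [ 0.71 -0.83  0.05] z 0.0664 w 0.0147 28.19
8 10.2 F [ 5.6  6.8 -4.5] T [ 1.27 -1.08 -0.2 ] z 0.0665 w 0.015 28.58
```

```bash
python3 - <<'E'
from rock import *
r=.0102; d=8
while r<.0225 and get_obs()["time_s"]<47:
    d=-d
    for a in(0,d):
        r+=.0006; f=go(a,r)
        if f[2]<-7: r-=.0006
im=vision.read_camera("side")["frame"][:,:,::-1]; cv2.imwrite("pics/c6.png",cv2.resize(im[170:240,330:400],None,fx=8,fy=8,interpolation=cv2.INTER_CUBIC))
E
```

```text
0 10.8 F [ 4.2 -3.2 -7.7] T [-0.52 -0.84 -0.02] z 0.0676 w 0.0147 28.98
-8 10.8 F [ 4.1 -6.3 -5.4] T [-1.15 -0.76  0.03] z 0.0676 w 0.0149 29.37
0 11.4 F [ 4.5  4.  -4.2] T [ 0.73 -0.84  0.08] z 0.0685 w 0.0149 29.76
8 12.0 F [ 4.5  6.4 -3.6] T [ 1.16 -0.95 -0.11] z 0.0685 w 0.0152 30.15
0 12.6 F [ 4.5 -2.7 -8.2] T [-0.5  -0.86 -0.04] z 0.0695 w 0.0148 30.54
-8 12.6 F [ 2.4 -5.9 -4. ] T [-0.99 -0.71  0.08] z 0.0694 w 0.0148 30.93
0 13.2 F [ 3.4  3.4 -4.7] T [ 0.75 -0.88 -0.01] z 0.0704 w 0.015 31.32
8 13.8 F [ 4.2  5.3 -4. ] T [ 0.96 -0.94 -0.11] z 0.0704 w 0.0147 31.72
0 14.4 F [ 4.6 -1.8 -8.6] T [-0.51 -0.79 -0.02] z 0.0715 w 0.015 32.11
-8 14.4 F [ 4.2 -4.5 -4.3] T [-0.85 -0.72  0.05] z 0.0714 w 0.0149 32.5
0 15.0 F [ 4.   3.5 -4.6] T [ 0.68 -0.81  0.03] z 0.0723 w 0.0149 32.89
8 15.6 F [ 3.7  4.4 -3.6] T [ 0.86 -0.88 -0.1 ] z 0.0724 w 0.0153 33.28
0 16.2 F [ 3.9 -1.7 -7.2] T [-0.5  -0.81 -0.05] z 0.0734 w 0.0144 33.67
-8 16.2 F [ 4.9 -3.4 -4.8] T [-0.8  -0.67  0.05] z 0.0733 w 0.0149 34.07
0 16.8 F [ 4.1  3.1 -4.5] T [ 0.69 -0.83  0.04] z 0.0743 w 0.015 34.46
8 17.4 F [ 3.4  5.1 -3.5] T [ 0.79 -0.82 -0.09] z 0.0743 w 0.0148 34.85
0 18.0 F [ 4.7 -2.7 -6.8] T [-0.57 -0.78 -0.11] z 0.0753 w 0.0149 35.24
-8 18.6 F [ 4.1 -4.9 -7.2] T [-0.59 -0.71  0.07] z 0.0755 w 0.0148 35.63
0 18.6 F [ 3.4  3.1 -3.4] T [ 0.68 -0.73  0.02] z 0.0763 w 0.0148 36.02
8 19.2 F [ 2.7  3.8 -3. ] T [ 0.74 -0.73 -0.08] z 0.0763 w 0.0147 36.42
0 19.8 F [ 3.3 -2.2 -6.1] T [-0.57 -0.72 -0.02] z 0.0773 w 0.0152 36.81
-8 20.4 F [ 3.2 -5.  -6.6] T [-0.74 -0.73  0.11] z 0.0775 w 0.0151 37.2
0 21.0 F [ 3.9  3.8 -3.7] T [ 0.63 -0.84  0.  ] z 0.0786 w 0.0151 37.59
8 21.6 F [ 4.6  5.  -1.9] T [ 0.85 -0.97 -0.04] z 0.0788 w 0.0146 37.98
0 22.2 F [0.5 2.7 2.3] T [ 0.43  0.01 -0.03] z 0.0801 w 0.015 38.38
-8 22.8 F [-0.5  1.5  5.7] T [ 0.25  0.23 -0.03] z 0.0804 w 0.0152 38.77
```

View pics/c6.png

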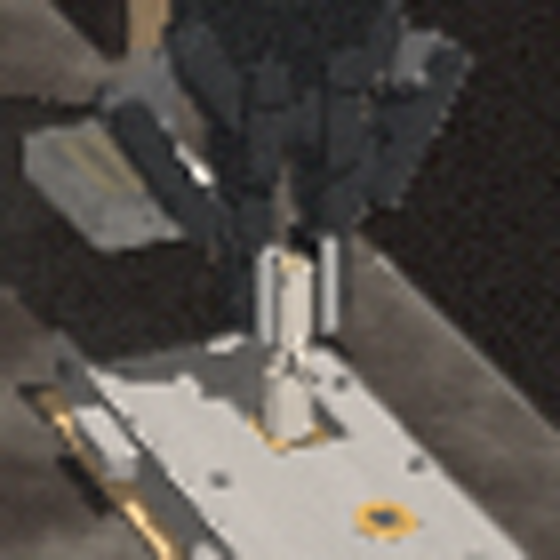

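```bash
python3 - <<'E'
from rock import *
for a,r in((-4,.0235),(0,.025),(0,.029),(0,.036),(0,.048)): go(a,r,.03)
bot.dwell(.6); print(get_obs()["wrist_force"],get_obs()["grip_force"])
ims=[]
for n,(x,y) in(("side",(335,150)),("top",(330,130))):
    im=vision.read_camera(n)["frame"][:,:,::-1]; ims.append(cv2.resize(im[y:y+90,x:x+70],None,fx=5,fy=5,interpolation=cv2.INTER_CUBIC))
cv2.imwrite("pics/c7.png",np.hstack(ims))
E
```

```text
-4 23.5 F [-0.9 -0.8  0.4] T [-0.16  0.02  0.05] z 0.0807 w 0.0148 39.09
0 25.0 F [ 0.2  0.3 -2.1] T [-0.01 -0.    0.03] z 0.0821 w 0.0151 39.38
0 29.0 F [-0.3  0.  -1.2] T [ 0.07 -0.06  0.01] z 0.0867 w 0.0147 39.66
0 36.0 F [ 0.1  0.1 -0.7] T [ 0.    0.06 -0.  ] z 0.0939 w 0.0149 40.04
0 48.0 F [ 0.5  0.9 -2. ] T [ 0.02  0.   -0.02] z 0.1057 w 0.0153 40.59
[-0.21996146 -0.30881097 -1.38823534] 119.48673963546753
```

View pics/c7.png

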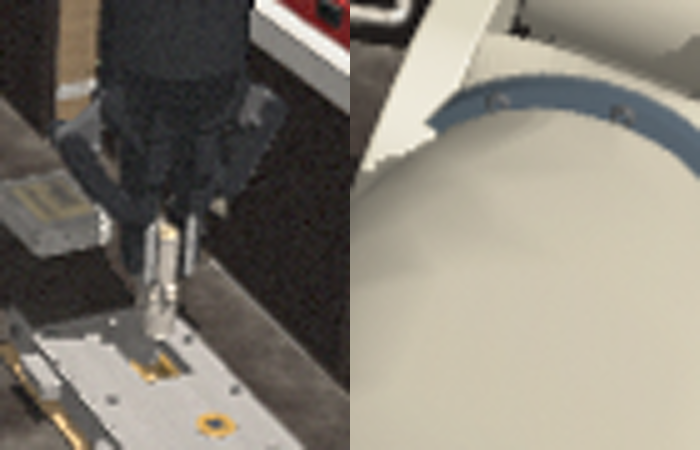

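```bash
python3 -c "
from workcell import *
print(hand_in())"
```

```text
the job is handed in; nothing more can be done
None
```

The job is handed in at about 41 s on the robot's clock: both loose cylinders lie in the near pockets of their own rows, and the tight one was rocked free and is held upright about 2 cm above its hole, with the case looking seated in the last picture; no verdict came back.

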